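# Square check of a strip-bay post

### The job

Start the contact checker by pressing its three keys one at a time from the smallest to the largest, each fully down and released before the next. Then pick up the metal square and press it into the corner between the base plate and its upright post, foot flat on the plate and the back of the blade flat against the post, and finish while still gripping it and pressing it square against the post. Leave the other things on the bench where they are.

Things in the scene. Friction and masses are not known exactly. Their poses are not given: they have to be found in the camera images.
- square_grip (a point): solid metal engineer's square (0.25 to 0.46 kg), an upright L standing on its foot. Point: mid blade, 95 mm above the foot's underside; grip here across the thickness. x: blade thickness, y: heel to toe, z up. Blade 14 mm (x) by 44 mm (y), top 130 mm above the underside. Foot 24 mm wide, 20 mm high, from 22 mm behind the point (-y, flush with the blade's back) to 98 mm ahead
- square_heel (a point): the square's outer corner: at the foot's underside, in the plane of the back of the blade, midway in the thickness; 22 mm back (-y) and 95 mm below the grip point; same axes as the grip point. Home when it meets the corner point with the axes parallel
- corner (a point): the middle of the inside corner where the post's flat face meets the top of the base plate. Axes: x along the corner line, y out of the post's face along the plate (the square's foot points this way when home), z up. Fixed to the bench; position and yaw vary. The plate's top is 12 mm above the bench
- plate: dark steel base plate fixed to the bench, 130 mm (x) by 210 mm (y) by 12 mm high, origin at the centre of its underside, axes as the corner's; it reaches 65 mm either side of the corner point in x and 165 mm ahead of it in y. It is rigid
- post: dark steel post standing rigidly on the plate: 50 mm wide (x), 20 mm deep (y), 110 mm high above the plate; its flat face looks to +y, 10 mm from its origin, which is at the centre of its underside at plate-top level; a low 12 mm high lug is behind it
- key_small (a joint): travel of the small key in m: 0 up, 0.006 fully down; a spring returns it. It takes 1.5 N to start it moving and 5 N to push it fully down
- key_small_top (a point): centre of the top of the small key, a round beige button 18 mm in diameter, in a black round collar on the grey box of the checker (200 by 105 by 40 mm, fixed to the bench). The key's top stands 62 mm above the bench and 10 mm above its collar; pressed straight down. The three keys stand in a row 63 mm apart; which is where varies
- key_medium (a joint): travel of the medium key in m: 0 up, 0.006 fully down; a spring returns it. It takes 1.5 N to start it moving and 5 N to push it fully down
- key_medium_top (a point): centre of the top of the medium key, a round beige button 28 mm in diameter, in a black round collar on the grey box of the checker (200 by 105 by 40 mm, fixed to the bench). The key's top stands 62 mm above the bench and 10 mm above its collar; pressed straight down. The three keys stand in a row 63 mm apart; which is where varies
- key_large (a joint): travel of the large key in m: 0 up, 0.006 fully down; a spring returns it. It takes 1.5 N to start it moving and 5 N to push it fully down
- key_large_top (a point): centre of the top of the large key, a round beige button 40 mm in diameter, in a black round collar on the grey box of the checker (200 by 105 by 40 mm, fixed to the bench). The key's top stands 62 mm above the bench and 10 mm above its collar; pressed straight down. The three keys stand in a row 63 mm apart; which is where varies
- canister: screw-top chrome canister, 72 mm in diameter, 108 mm high; a loose bystander, to be left alone; origin at the centre of its underside, z up
- radio_knob: beige plastic radio knob, 44 mm in diameter, 26 mm high; a loose bystander, to be left alone; origin at the centre of its underside, z up
- plumb_bob: brass plumb bob standing point up, 38 mm in diameter, 88 mm high; a loose bystander, to be left alone; origin at the centre of its underside, z up
- bottle: brown glass bottle, 60 mm in diameter, 150 mm high; a loose bystander, to be left alone; origin at the centre of its underside, z up
- pencil_tray: wooden pencil tray, 75 by 210 by 22 mm, longest along its y; a loose bystander, to be left alone; origin at the centre of its underside, z up
- strip_holder: grey plastic flight-strip holder, 150 by 30 by 11 mm, longest along its x; a loose bystander, to be left alone; origin at the centre of its underside, z up
There are look-alikes about, which are no part of the job. Leave any green look-alike of the part that bears square_grip alone. Leave any purple look-alike of the part that bears corner alone.

How it is judged (in metres and radians):
On the way, in this order (a step that is already met when the one before it is completed fails the run):
1. the small key is pressed down (4.5 mm or more of its 6 mm) while the other two are up (value of joint key_small above 0.0045 m and value of joint each of key_medium, key_large below 0.002 m), for 0.03 s.
2. the medium key is pressed down (4.5 mm or more of its 6 mm) while the other two are up (value of joint key_medium above 0.0045 m and value of joint each of key_small, key_large below 0.002 m), for 0.03 s.
3. the large key is pressed down (4.5 mm or more of its 6 mm) while the other two are up (value of joint key_large above 0.0045 m and value of joint each of key_small, key_medium below 0.002 m), for 0.03 s.
4. the gripped square is pressed into the corner, touching plate and post (contact force between square and post above 1 N and contact force between square and plate above 0.5 N and y of square_heel in the frame of corner between -0.004 and 0.003 m and z of square_heel in the frame of corner between -0.004 and 0.003 m and x of square_heel in the frame of corner between -0.018 and 0.018 m and angle between square_heel's own z axis and vertical below 0.025 rad and angle between the y axis of square_heel and the y axis of corner, either way round below 0.05 rad and contact force between the fingers and square above 1 N), for 0.3 s.
At the end, for the whole second after the job is handed in: For the last second the square stands in the corner in the gripper's grip (over 1 N), pressing the post with over 1 N and the plate with over 0.5 N, heel within 3 mm of plate and post and 18 mm of the post's middle, tilt under 0.025 rad, yaw within 0.05 rad; keys up, square still (all of step 4 and linear speed of square below 0.01 m/s and value of joint each of key_small, key_medium, key_large below 0.002 m); the arm keeps its last pose, push and grip.
It fails at once if a bystander (canister, radio knob, plumb bob, bottle, pencil tray or strip holder) is shifted more than 25 mm or knocked over (distance of any of canister, radio_knob, plumb_bob, bottle, pencil_tray, strip_holder from where it was at the start of the episode above 0.025 m or angle between any of canister, radio_knob, plumb_bob, bottle, pencil_tray, strip_holder's own z axis and vertical above 0.35 rad).
It fails at once if two keys are down together (value of joint each of key_small, key_medium above 0.003 m or value of joint each of key_small, key_large above 0.003 m or value of joint each of key_medium, key_large above 0.003 m).
It also fails if it takes over 58 s, if anything falls off the work surface, if the arm or the gripper's body presses on something with over 40 N, if the wrist force passes 120 N, or if a joint passes its speed limit or range.

### The arm

A 6-joint arm with a two-finger parallel gripper is mounted at the origin on the work surface. World frame = base frame: x ahead of the robot, y to its left, z up, the work surface at z = 0. Lengths are in mm, angles in rad, forces in N, time in s.
With the tool pointing down it reaches from about 275 to 1000 mm from the base axis. Payload 8.4 kg.
Tool frame: the origin (TCP) lies at the very end of the fingers, on their centre line; the grasp point (between the pads) lies 19 mm behind it; z points along the fingers, y is the direction in which the jaws open and shut (so a half turn about z gives the same grasp; the last joint's range is limited). The gripper opens to 85 mm and grips with 20 to 120 N. Pads are 22 mm wide; open, the fingers measure 114 mm over their backs; the gripper's body (76 mm by 85 mm) begins 54 mm behind the grasp point. The pads swing forward as they close: fully open they stand 13 mm farther back than shut.
Start: joints at [-1.134, 0.353, 1.633, -0, 1.155, -0.002], TCP at [265.532, -565.792, 231.281] pointing down, gripper open.
Joint ranges: [-2.63, 2.63], [-0.92, 2.1], [0.06, 2.66], [-1.3, 4.44], [0, 2.69], [-3.02, 3.02]. Speed limits (rad/s): [2.22, 2.22, 2.79, 3.14, 3.14, 3.14].

### API

Orientations are given as [roll, pitch, yaw] about the fixed x, y, z axes, in that order (R = Rz(yaw) Ry(pitch) Rx(roll)).
In Python, from rig import r gives the robot as it stands.
- The arm moves only by the tool move_arm, never from a script. Its argument "increments" is a list of rows, each an object of numbers: "tx", "ty", "tz": the shift along the tool's x, y, z in cm; "rx", "ry", "rz": the turn, a rotation vector about the tool's x, y, z in degrees; "gripper": the gripper's target within -1 to 1 (fully open at 1, half-way at 0, shut at -1). A call has 1 to 12 rows; each row shifts and turns the commanded pose from where the row before left it, along the tool's axes as they then stand; what a row does not reach is not made up. A row lasts 1/10 s, in which the tool goes at most 50 mm and 8.59 degrees, less where a joint would pass 70% of its speed; a pose out of reach is approached as far as the arm can. A call is refused whole if a number of a shift passes 5 or a number of a turn 8.59, either way. A call with a gripper value outside its range is refused whole. The fingers move at their own pace and stop on an object; "squeeze" is the grip in N (left out, the last holds). Time passes only in rows, so rows that do not move let the fingers close. It gives the time, the measured TCP pose, the force and the opening at its end, in the units of the state.
- r.sense(): the state, without advancing time (a new reading comes with each control period).
- r.grab_frame(name): name is "scene" or "top" or "wrist"; returns (picture, depth): 420x560x3 uint8, red, green, blue; 420x560 float32, mm along the optical axis (not along the pixel's ray), 0 where there is no reading.
- r.camera_model(name): a dict with "fx", "fy", "cx", "cy" (pixels), "k1" (the pictures are not rectified: a ray, as slopes to the right and down, at radius r is drawn at 1 + k1 r^2 times it, then the intrinsics apply), "R" (3x3) and "t" (3): a world point X has camera coordinates R X + t; the wrist camera has in their place "hand_eye" (4x4, takes a point from camera to tool coordinates, whose origin is the TCP and whose axes are the flange's). Camera axes: x right, y down, z forward; pixel columns grow to the right and rows downward; lengths in mm; the calibration is good to about 2 mm. A picture is of the moment at which its call begins: read the wrist's pose just before it. camera_model takes no time and is no camera call.
- r.sign_off(): hands the job in, once; it reports no verdict.
Trained networks look in the newest picture that a camera, given by its name, has taken for a name from the list of things; names that differ only in an ending like _2 or _b are one class to them, and where a whole thing is asked for, a point or a joint stands for the part that bears it (a point fixed in the world has none). Each returns a list of dicts, best first, with "confidence" (0 to 1); they miss things now and then, are a little off and sometimes report something else, mostly with a low value. They report only what shows in the picture. A call takes as long as a camera call. They do not tell look-alikes from the thing itself.
- r.cut_out(query, camera): "mask" (420x560 bool, what is visible of it) and "bbox" ([left, top, right, bottom] in pixels, round what is visible of it).
- r.place_of(query, camera): "location" ([row, column] in pixels: a listed point, or the origin of a listed thing).
The state is a dict: "clock": time; "qpos": joint angles; "qvel": joint speeds; "joint_efforts": joint torques, N m; "eef_pos": TCP position; "tcp_rot": TCP orientation; "contact_force": force on the tool from outside, world axes, zero at the start; "wrist_torque": the same for the moment, N m; "opening": opening from 0.0 (shut) to 1.0 (fully open).
Only numpy, scipy, OpenCV 4.12 (cv2) and the standard library are available. Lean on these libraries where they do the work, as an engineer would, in place of code of your own. Each camera call takes 0.05 s, during which the arm holds its last target. There are 200 camera calls.

## Working session

There is one attempt and no reset: what is moved stays moved. The work goes in short steps, Python scripts to look and compute and a tool call to move; the robot and the scene stay as the last step left them, time stands still between calls to the robot, and variables do not carry over. Pictures are saved under pics/ and viewed, about 8 in all and at most 12, crops included, and the job is handed in when it is done.

Besides the shell and the picture viewer there is one more tool, called after "Emit:" as name([rows], argument=value, ...), one row to a line, values as JSON. move_arm: Moves the arm, as the interface text tells. Its arguments: {"type":"object","properties":{"increments":{"type":"array","items":{"type":"object","properties":{"tx":{"type":"number"},"ty":{"type":"number"},"tz":{"type":"number"},"rx":{"type":"number"},"ry":{"type":"number"},"rz":{"type":"number"},"gripper":{"type":"number"}}}},"squeeze":{"type":"number"}},"required":["increments"]}

```bash
mkdir -p pics
cat > h.py <<'E'
import numpy as np, cv2
from rig import r
from scipy.spatial.transform import Rotation as Ro
def grab(n):
    s=r.sense(); im,d=r.grab_frame(n); m=r.camera_model(n); return s,im,d,m
def world(px,py,z,m,s=None):
    """px,py,depth arrays -> world"""
    px,py,z=[np.asarray(a,float) for a in (px,py,z)]
    xd=(px-m['cx'])/m['fx']; yd=(py-m['cy'])/m['fy']; x,y=xd,yd
    for _ in range(15):
        f=1+m['k1']*(x*x+y*y); x,y=xd/f,yd/f
    P=np.stack([x*z,y*z,z],-1)
    if 'R' in m: return (P-np.array(m['t']))@np.array(m['R'])
    H=np.array(m['hand_eye']); P=P@H[:3,:3].T+H[:3,3]
    return P@Ro.from_euler('xyz',s['tcp_rot']).as_matrix().T+np.array(s['eef_pos'])
def cloud(d,m,s=None):
    v,u=np.mgrid[:d.shape[0],:d.shape[1]]; return world(u,v,d,m,s)
def onplane(px,py,zw,m,s=None):
    a=world(px,py,100.,m,s); b=world(px,py,1000.,m,s); return a+(b-a)*((zw-a[2])/(b[2]-a[2]))
E
cat > a.py <<'E'
from h import *
print(r.sense())
for n in ('top','scene'):
    s,im,d,m=grab(n); cv2.imwrite(f'pics/{n}0.png',im[:,:,::-1]); np.savez(f'{n}0.npz',im=im,d=d)
    C=cloud(d,m,s)
    for q in ('key_small_top','key_medium_top','key_large_top','square_grip','square_heel','corner'):
        for o in r.place_of(q,n)[:3]:
            v,u=o['location']; p=C[int(round(v)),int(round(u))]
            print(n,q,round(o['confidence'],2),np.round([v,u]),p.round())
E
python3 a.py
```

```text
{'clock': 0.0, 'qpos': array([-1.13436872e+00,  3.53652325e-01,  1.63416458e+00,  2.51179821e-05,
        1.15520526e+00, -2.41106783e-03]), 'qvel': array([-0.0014206 ,  0.00135027,  0.00019263,  0.00118529,  0.00115342,
        0.00296229]), 'joint_efforts': array([-4.22129206e-04, -6.05244541e+01, -3.42063332e+01,  1.34840470e-04,
        9.29994247e-03,  5.48119647e-05]), 'eef_pos': array([ 265.34633323, -565.32828875,  230.54605068]), 'tcp_rot': array([-3.14016320e+00, -2.64119487e-05,  4.38828503e-01]), 'contact_force': array([-0.43541869, -0.16866807,  0.57667496]), 'wrist_torque': array([-0.00713615, -0.01277712,  0.01912954]), 'opening': 1.0005509220999764}
top key_small_top 0.37 [231. 145.] [488. 353.  59.]
top key_medium_top 0.43 [259. 141.] [427. 359.  64.]
top key_large_top 0.71 [202. 150.] [551. 343.  63.]
top square_grip 0.73 [214. 272.] [525.  74. 128.]
top square_grip 0.69 [325. 162.] [296. 297. 105.]
top square_heel 0.94 [316. 166.] [300. 310.  35.]
top square_heel 0.87 [217. 284.] [524.  51.  -1.]
top square_heel 0.48 [108. 373.] [ 754. -136.   94.]
top corner 0.91 [318. 428.] [ 298. -278.   12.]
top corner 0.63 [186. 441.] [ 599. -310.   11.]
scene key_small_top 0.6 [181. 394.] [456. 370.  41.]
scene key_medium_top 0.5 [168. 382.] [420. 354.  61.]
scene key_large_top 0.71 [201. 410.] [557. 342.  61.]
scene square_grip 0.76 [206. 295.] [534.  69. 106.]
scene square_grip 0.41 [306. 142.] [ 600. -261.   13.]
scene square_heel 0.94 [243. 286.] [531.  53.   7.]
scene square_heel 0.59 [163. 343.] [307. 310.  16.]
scene corner 0.91 [308. 111.] [ 593. -314.   22.]
scene corner 0.69 [213. 120.] [ 330. -272.   29.]
scene corner 0.41 [243. 286.] [531.  53.   7.]
```

View pics/top0.png

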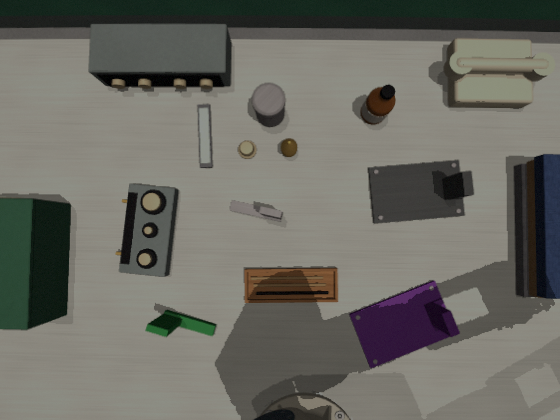

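View pics/scene0.png

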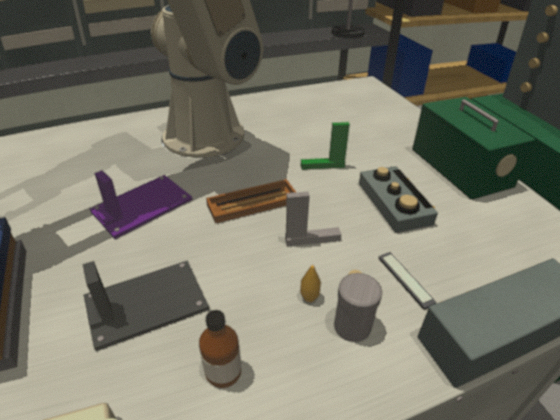

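The top view shows the checker with keys large (150,202), small (150,230), and medium (146,259). The grey square is at (260,211) with its toe to the left, and the dark plate at (416,191) has its post at the right end. Next I measure these from the depth clouds.

```bash
cat > b.py <<'E'
from h import *
def rect(P,t):
    (c,sz,a)=cv2.minAreaRect(P[:,:2].astype(np.float32)); print(t,len(P),'z',np.median(P[:,2]).round(1),'c',np.round(c,1),'sz',np.round(sz,1),'ang',round(a,2), 'med',np.median(P[:,:2],0).round(1))
for n in ('top','scene'):
    f=np.load(n+'0.npz'); im,d=f['im'],f['d']; m=r.camera_model(n); C=cloud(d,m); X,Y,Z=C[...,0],C[...,1],C[...,2]
    ok=d>0
    def sel(x,y,z,rr=999,zl=0,zh=0): return C[ok&(np.hypot(X-x,Y-y)<rr)&(Z>zl)&(Z<zh)]
    for t,x,y,rr in (('L',553,347,30),('S',490,350,24),('M',427,356,28)): rect(sel(x,y,0,rr,58,67),t)
    rect(sel(527,60,0,60,122,138),'bladetop'); rect(sel(530,90,0,110,14,27),'foot'); rect(sel(527,60,0,60,40,138),'blade')
    rect(sel(590,-310,0,70,114,132),'posttop')
    rect(sel(590,-230,0,160,7,17),'plate')
    print('bench z',np.median(Z[ok&(abs(X-480)<40)&(abs(Y-80)<40)]))
E
python3 b.py
```

```text
L 245 z 60.6 c [552.3 340.7] sz [37.2 37.6] ang 1.76 med [553.2 340.6]
S 52 z 60.3 c [490.9 346.8] sz [16.4 15.5] ang 65.57 med [490.1 345.9]
M 121 z 61.0 c [427.  352.2] sz [26.  25.3] ang 0.37 med [427.1 352.6]
bladetop 153 z 128.9 c [529.5  78.9] sz [43.5 13.9] ang 77.57 med [529.   80.1]
foot 373 z 18.9 c [537.7 116.1] sz [119.7  24. ] ang 77.9 med [540.5 135.2]
blade 184 z 128.6 c [529.6  78.8] sz [43.7 13.9] ang 77.91 med [528.7  78.3]
posttop 248 z 120.5 c [ 593.6 -322.9] sz [49.8 19.8] ang 5.4 med [ 593.  -321.6]
plate 4663 z 10.9 c [ 587.2 -253.4] sz [130.7 212.9] ang 5.45 med [ 583.8 -243.5]
bench z -1.0209182428215142
L 152 z 61.2 c [553.  339.7] sz [36.1 37.6] ang 31.75 med [554. 338.]
S 31 z 61.3 c [490.5 344.5] sz [16.1 17.1] ang 27.12 med [490.9 345. ]
M 65 z 61.6 c [427.2 349.7] sz [25.4 24.9] ang 56.38 med [428.8 348.1]
bladetop 164 z 129.0 c [529.   75.8] sz [44.1 17.8] ang 79.47 med [532.3  75.6]
foot 443 z 19.2 c [537.4 113.3] sz [120.9  27.2] ang 78.35 med [540.8 119.7]
blade 852 z 92.7 c [529.6  76. ] sz [44.5 18.4] ang 77.12 med [534.6  73.7]
posttop 319 z 121.9 c [ 592.6 -325. ] sz [53.3 20.2] ang 5.43 med [ 597.1 -324.2]
plate 5564 z 12.0 c [ 585.7 -255. ] sz [133.6 211.1] ang 5.52 med [ 597.5 -247. ]
bench z -0.5754719448780494
```

```bash
cat > plan.py <<'E'
import sys; from h import *
# target x y z yaw(deg) N [curve]
tx,ty,tz,yw,N=map(float,sys.argv[1:6]); N=int(N); s=r.sense()
p=np.array(s['eef_pos']); R=Ro.from_euler('xyz',s['tcp_rot']); y0=np.degrees(s['tcp_rot'][2])
dy=(yw-y0+180)%360-180; D=np.array([tx,ty,tz])-p
print('at',p.round(1),'yaw',y0.round(2),'rpy',np.round(s['tcp_rot'],4),'F',np.round(s['contact_force'],1),'T',np.round(s['wrist_torque'],2),'open',round(s['opening'],3),'t',round(s['clock'],2))
for i in range(N):
    st=(R*Ro.from_euler('z',-dy*i/N,degrees=True)).inv().apply(D/N)/10
    print(dict(zip(('tx','ty','tz'),st.round(2))),'rz',round(-dy/N,2))
E
python3 plan.py 490 345.5 200 77.8 24
```

```text
at [ 265.5 -565.8  231.3] yaw 25.14 rpy [ 3.1416 -0.      0.4388] F [ 0.5 -0.3  0.5] T [-0.    0.03  0.02] open 1.001 t 0.7
{'tx': np.float64(2.46), 'ty': np.float64(-3.04), 'tz': np.float64(0.13)} rz -2.19
{'tx': np.float64(2.57), 'ty': np.float64(-2.94), 'tz': np.float64(0.13)} rz -2.19
{'tx': np.float64(2.69), 'ty': np.float64(-2.84), 'tz': np.float64(0.13)} rz -2.19
{'tx': np.float64(2.79), 'ty': np.float64(-2.74), 'tz': np.float64(0.13)} rz -2.19
{'tx': np.float64(2.89), 'ty': np.float64(-2.63), 'tz': np.float64(0.13)} rz -2.19
{'tx': np.float64(2.99), 'ty': np.float64(-2.52), 'tz': np.float64(0.13)} rz -2.19
{'tx': np.float64(3.09), 'ty': np.float64(-2.4), 'tz': np.float64(0.13)} rz -2.19
{'tx': np.float64(3.18), 'ty': np.float64(-2.28), 'tz': np.float64(0.13)} rz -2.19
{'tx': np.float64(3.26), 'ty': np.float64(-2.16), 'tz': np.float64(0.13)} rz -2.19
{'tx': np.float64(3.34), 'ty': np.float64(-2.03), 'tz': np.float64(0.13)} rz -2.19
{'tx': np.float64(3.42), 'ty': np.float64(-1.9), 'tz': np.float64(0.13)} rz -2.19
{'tx': np.float64(3.49), 'ty': np.float64(-1.77), 'tz': np.float6
[... 310 characters left out ...]
.22), 'tz': np.float64(0.13)} rz -2.19
{'tx': np.float64(3.76), 'ty': np.float64(-1.07), 'tz': np.float64(0.13)} rz -2.19
{'tx': np.float64(3.8), 'ty': np.float64(-0.93), 'tz': np.float64(0.13)} rz -2.19
{'tx': np.float64(3.83), 'ty': np.float64(-0.78), 'tz': np.float64(0.13)} rz -2.19
{'tx': np.float64(3.86), 'ty': np.float64(-0.63), 'tz': np.float64(0.13)} rz -2.19
{'tx': np.float64(3.88), 'ty': np.float64(-0.49), 'tz': np.float64(0.13)} rz -2.19
{'tx': np.float64(3.9), 'ty': np.float64(-0.34), 'tz': np.float64(0.13)} rz -2.19
{'tx': np.float64(3.91), 'ty': np.float64(-0.19), 'tz': np.float64(0.13)} rz -2.19
{'tx': np.float64(3.91), 'ty': np.float64(-0.04), 'tz': np.float64(0.13)} rz -2.19
```

Emit:
move_arm([
  {"tx": 2.5, "ty": -3, "rz": -4.4, "gripper": -1},
  {"tx": 2.7, "ty": -2.85, "rz": -4.4},
  {"tx": 2.9, "ty": -2.6, "rz": -4.4},
  {"tx": 3.1, "ty": -2.4, "rz": -4.4},
  {"tx": 3.25, "ty": -2.15, "rz": -4.4},
  {"tx": 3.4, "ty": -1.9, "rz": -4.4},
  {"tx": 3.55, "ty": -1.65, "rz": -4.4},
  {"tx": 3.65, "ty": -1.35, "rz": -4.4},
  {"tx": 3.75, "ty": -1.1, "rz": -4.4},
  {"tx": 3.85, "ty": -0.8, "rz": -4.4},
  {"tx": 3.9, "ty": -0.5, "rz": -4.4},
  {"tx": 3.9, "ty": -0.2, "rz": -4.4},
])

```text
invalid input
```

```bash
python3 plan.py 490 345.5 90 77.8 10
```

```text
at [ 265.5 -565.8  231.3] yaw 25.14 rpy [ 3.1416 -0.      0.4388] F [ 0.5 -0.3  0.5] T [-0.    0.03  0.02] open 1.001 t 0.7
{'tx': np.float64(5.9), 'ty': np.float64(-7.3), 'tz': np.float64(1.41)} rz -5.27
{'tx': np.float64(6.55), 'ty': np.float64(-6.72), 'tz': np.float64(1.41)} rz -5.27
{'tx': np.float64(7.14), 'ty': np.float64(-6.09), 'tz': np.float64(1.41)} rz -5.27
{'tx': np.float64(7.67), 'ty': np.float64(-5.41), 'tz': np.float64(1.41)} rz -5.27
{'tx': np.float64(8.13), 'ty': np.float64(-4.69), 'tz': np.float64(1.41)} rz -5.27
{'tx': np.float64(8.53), 'ty': np.float64(-3.92), 'tz': np.float64(1.41)} rz -5.27
{'tx': np.float64(8.85), 'ty': np.float64(-3.12), 'tz': np.float64(1.41)} rz -5.27
{'tx': np.float64(9.1), 'ty': np.float64(-2.3), 'tz': np.float64(1.41)} rz -5.27
{'tx': np.float64(9.27), 'ty': np.float64(-1.45), 'tz': np.float64(1.41)} rz -5.27
{'tx': np.float64(9.37), 'ty': np.float64(-0.59), 'tz': np.float64(1.41)} rz -5.27
```

Emit:
move_arm([
  {"tx": 2.5, "ty": -3, "tz": 0, "rx": 0, "ry": 0, "rz": -4.4, "gripper": -1},
  {"tx": 2.7, "ty": -2.85, "tz": 0, "rx": 0, "ry": 0, "rz": -4.4, "gripper": -1},
  {"tx": 2.9, "ty": -2.6, "tz": 0, "rx": 0, "ry": 0, "rz": -4.4, "gripper": -1},
  {"tx": 3.1, "ty": -2.4, "tz": 0, "rx": 0, "ry": 0, "rz": -4.4, "gripper": -1},
  {"tx": 3.25, "ty": -2.15, "tz": 0, "rx": 0, "ry": 0, "rz": -4.4, "gripper": -1},
  {"tx": 3.4, "ty": -1.9, "tz": 0, "rx": 0, "ry": 0, "rz": -4.4, "gripper": -1},
  {"tx": 3.55, "ty": -1.65, "tz": 0, "rx": 0, "ry": 0, "rz": -4.4, "gripper": -1},
  {"tx": 3.65, "ty": -1.35, "tz": 0, "rx": 0, "ry": 0, "rz": -4.4, "gripper": -1},
  {"tx": 3.75, "ty": -1.1, "tz": 0, "rx": 0, "ry": 0, "rz": -4.4, "gripper": -1},
  {"tx": 3.85, "ty": -0.8, "tz": 0, "rx": 0, "ry": 0, "rz": -4.4, "gripper": -1},
  {"tx": 3.9, "ty": -0.5, "tz": 0, "rx": 0, "ry": 0, "rz": -4.4, "gripper": -1},
  {"tx": 3.9, "ty": -0.2, "tz": 0, "rx": 0, "ry": 0, "rz": -4.4, "gripper": -1},
])

```text
clock: 1.9
eef_pos: [377.5, -108.6, 231.6]
tcp_rot: [3.141, 0.0, 1.363]
contact_force: [1.1, -0.4, 0.0]
opening: 0.0
```

```bash
python3 plan.py 490 345.5 120 77.8 10
```

```text
at [ 377.5 -108.6  231.6] yaw 78.11 rpy [3.1406 0.     1.3632] F [ 1.1 -0.4  0. ] T [-0.02 -0.03 -0.06] open 0.0 t 1.9
{'tx': np.float64(4.68), 'ty': np.float64(0.16), 'tz': np.float64(1.12)} rz 0.03
{'tx': np.float64(4.68), 'ty': np.float64(0.16), 'tz': np.float64(1.12)} rz 0.03
{'tx': np.float64(4.68), 'ty': np.float64(0.16), 'tz': np.float64(1.12)} rz 0.03
{'tx': np.float64(4.68), 'ty': np.float64(0.16), 'tz': np.float64(1.12)} rz 0.03
{'tx': np.float64(4.68), 'ty': np.float64(0.15), 'tz': np.float64(1.12)} rz 0.03
{'tx': np.float64(4.68), 'ty': np.float64(0.15), 'tz': np.float64(1.12)} rz 0.03
{'tx': np.float64(4.68), 'ty': np.float64(0.15), 'tz': np.float64(1.12)} rz 0.03
{'tx': np.float64(4.68), 'ty': np.float64(0.15), 'tz': np.float64(1.12)} rz 0.03
{'tx': np.float64(4.68), 'ty': np.float64(0.14), 'tz': np.float64(1.12)} rz 0.03
{'tx': np.float64(4.68), 'ty': np.float64(0.14), 'tz': np.float64(1.12)} rz 0.03
```

Emit:
move_arm([
  {"tx": 4.3, "ty": 0.14, "tz": 0, "rz": 0, "gripper": -1},
  {"tx": 4.3, "ty": 0.14, "tz": 0, "rz": 0, "gripper": -1},
  {"tx": 4.3, "ty": 0.14, "tz": 0, "rz": 0, "gripper": -1},
  {"tx": 4.3, "ty": 0.14, "tz": 0, "rz": 0, "gripper": -1},
  {"tx": 4.3, "ty": 0.14, "tz": 0, "rz": 0, "gripper": -1},
  {"tx": 4.3, "ty": 0.14, "tz": 0, "rz": 0, "gripper": -1},
  {"tx": 4.3, "ty": 0.14, "tz": 0, "rz": 0, "gripper": -1},
  {"tx": 4.3, "ty": 0.14, "tz": 2.5, "rz": 0, "gripper": -1},
  {"tx": 4.3, "ty": 0.14, "tz": 2.5, "rz": 0, "gripper": -1},
  {"tx": 4.3, "ty": 0.14, "tz": 3, "rz": 0, "gripper": -1},
  {"tx": 3.8, "ty": 0.14, "tz": 3.2, "rz": 0, "gripper": -1},
  {"tx": 0, "ty": 0, "tz": 3, "rz": 0, "gripper": -1},
])

```text
invalid input
```

```bash
python3 plan.py 490.5 345.5 56.3 77.8 5
```

```text
at [ 377.5 -108.6  231.6] yaw 78.11 rpy [3.1406 0.     1.3632] F [ 1.1 -0.4  0. ] T [-0.02 -0.03 -0.06] open 0.0 t 1.9
{'tx': np.float64(9.35), 'ty': np.float64(0.34), 'tz': np.float64(3.51)} rz 0.06
{'tx': np.float64(9.35), 'ty': np.float64(0.33), 'tz': np.float64(3.51)} rz 0.06
{'tx': np.float64(9.35), 'ty': np.float64(0.32), 'tz': np.float64(3.51)} rz 0.06
{'tx': np.float64(9.35), 'ty': np.float64(0.31), 'tz': np.float64(3.51)} rz 0.06
{'tx': np.float64(9.35), 'ty': np.float64(0.3), 'tz': np.float64(3.51)} rz 0.06
```

All seven fields are needed in every row.

Emit:
move_arm([
  {"tx": 4.3, "ty": 0.14, "tz": 0, "rx": 0, "ry": 0, "rz": 0, "gripper": -1},
  {"tx": 4.3, "ty": 0.14, "tz": 0, "rx": 0, "ry": 0, "rz": 0, "gripper": -1},
  {"tx": 4.3, "ty": 0.14, "tz": 0, "rx": 0, "ry": 0, "rz": 0, "gripper": -1},
  {"tx": 4.3, "ty": 0.14, "tz": 0, "rx": 0, "ry": 0, "rz": 0, "gripper": -1},
  {"tx": 4.3, "ty": 0.14, "tz": 0, "rx": 0, "ry": 0, "rz": 0, "gripper": -1},
  {"tx": 4.3, "ty": 0.14, "tz": 0, "rx": 0, "ry": 0, "rz": 0, "gripper": -1},
  {"tx": 4.3, "ty": 0.14, "tz": 0, "rx": 0, "ry": 0, "rz": 0, "gripper": -1},
  {"tx": 4.3, "ty": 0.14, "tz": 2, "rx": 0, "ry": 0, "rz": 0, "gripper": -1},
  {"tx": 4.3, "ty": 0.14, "tz": 2.4, "rx": 0, "ry": 0, "rz": 0, "gripper": -1},
  {"tx": 4.3, "ty": 0.14, "tz": 2.4, "rx": 0, "ry": 0, "rz": 0, "gripper": -1},
  {"tx": 3.8, "ty": 0.14, "tz": 2.4, "rx": 0, "ry": 0, "rz": 0, "gripper": -1},
  {"tx": 0, "ty": 0, "tz": 2, "rx": 0, "ry": 0, "rz": 0, "gripper": -1},
])

```text
clock: 3.1
eef_pos: [491.2, 348.8, 118.1]
tcp_rot: [3.14, -0.002, 1.363]
contact_force: [0.4, -0.5, -0.3]
opening: -0.001
```

```bash
python3 plan.py 490.5 345.5 70 77.8 1
```

```text
at [491.2 348.8 118.1] yaw 78.09 rpy [ 3.1404e+00 -2.4000e-03  1.3629e+00] F [ 0.4 -0.5 -0.3] T [-0.03  0.05  0.05] open -0.001 t 3.1
{'tx': np.float64(-0.35), 'ty': np.float64(-0.0), 'tz': np.float64(4.81)} rz 0.29
```

Emit:
move_arm([
  {"tx": -0.35, "ty": 0, "tz": 2.2, "rx": 0, "ry": 0, "rz": 0, "gripper": -1},
  {"tx": 0, "ty": 0, "tz": 2.2, "rx": 0, "ry": 0, "rz": 0, "gripper": -1},
  {"tx": 0, "ty": 0, "tz": 1.1, "rx": 0, "ry": 0, "rz": 0, "gripper": -1},
  {"tx": 0, "ty": 0, "tz": 0.6, "rx": 0, "ry": 0, "rz": 0, "gripper": -1},
  {"tx": 0, "ty": 0, "tz": 0, "rx": 0, "ry": 0, "rz": 0, "gripper": -1},
])

```text
clock: 3.6
eef_pos: [489.0, 340.7, 58.2]
tcp_rot: [-3.141, 0.001, 1.36]
contact_force: [-2.8, -1.4, 3.8]
opening: -0.002
```

Emit:
move_arm([
  {"tx": 0.4, "ty": 0, "tz": 0.2, "rx": 0, "ry": 0, "rz": 0, "gripper": -1},
  {"tx": 0, "ty": 0, "tz": 0.05, "rx": 0, "ry": 0, "rz": 0, "gripper": -1},
  {"tx": 0, "ty": 0, "tz": 0, "rx": 0, "ry": 0, "rz": 0, "gripper": -1},
])

```text
clock: 3.9
eef_pos: [491.0, 345.5, 56.7]
tcp_rot: [3.14, -0.002, 1.36]
contact_force: [-0.7, -0.8, 4.5]
opening: -0.001
```

Emit:
move_arm([
  {"tx": 0, "ty": 0, "tz": 0.08, "rx": 0, "ry": 0, "rz": 0, "gripper": -1},
  {"tx": 0, "ty": 0, "tz": 0, "rx": 0, "ry": 0, "rz": 0, "gripper": -1},
])

```text
clock: 4.1
eef_pos: [491.0, 345.5, 56.0]
tcp_rot: [3.14, -0.002, 1.36]
contact_force: [-0.1, -0.9, 9.5]
opening: 0.002
```

Emit:
move_arm([
  {"tx": 0, "ty": 0, "tz": -1.5, "rx": 0, "ry": 0, "rz": 0, "gripper": -1},
  {"tx": 0, "ty": 0, "tz": -2, "rx": 0, "ry": 0, "rz": 0, "gripper": -1},
  {"tx": -0.4, "ty": -3.2, "tz": 0, "rx": 0, "ry": 0, "rz": 0, "gripper": -1},
  {"tx": -0.4, "ty": -3.2, "tz": 0, "rx": 0, "ry": 0, "rz": 0, "gripper": -1},
  {"tx": 0, "ty": 0, "tz": 0, "rx": 0, "ry": 0, "rz": 0, "gripper": -1},
  {"tx": 0, "ty": 0, "tz": 0, "rx": 0, "ry": 0, "rz": 0, "gripper": -1},
])

```text
clock: 4.7
eef_pos: [425.9, 350.8, 90.8]
tcp_rot: [3.141, -0.001, 1.361]
contact_force: [0.2, -0.2, -0.2]
opening: -0.0
```

```bash
python3 plan.py 427.2 351 56.5 77.8 1
```

```text
at [425.9 350.8  90.8] yaw 78.01 rpy [ 3.1408e+00 -8.0000e-04  1.3615e+00] F [ 0.2 -0.2 -0.2] T [0.06 0.04 0.  ] open -0.0 t 4.7
{'tx': np.float64(0.04), 'ty': np.float64(0.12), 'tz': np.float64(3.43)} rz 0.21
```

Emit:
move_arm([
  {"tx": 0, "ty": 0, "tz": 2, "rx": 0, "ry": 0, "rz": 0, "gripper": -1},
  {"tx": 0, "ty": 0, "tz": 0.9, "rx": 0, "ry": 0, "rz": 0, "gripper": -1},
  {"tx": 0, "ty": 0, "tz": 0.4, "rx": 0, "ry": 0, "rz": 0, "gripper": -1},
  {"tx": 0, "ty": 0, "tz": 0.18, "rx": 0, "ry": 0, "rz": 0, "gripper": -1},
  {"tx": 0, "ty": 0, "tz": 0, "rx": 0, "ry": 0, "rz": 0, "gripper": -1},
])

```text
clock: 5.2
eef_pos: [426.7, 350.4, 56.0]
tcp_rot: [3.141, -0.0, 1.36]
contact_force: [-1.2, -2.0, 6.8]
opening: -0.0
```

Emit:
move_arm([
  {"tx": 0, "ty": 0, "tz": -1.5, "rx": 0, "ry": 0, "rz": 0, "gripper": -1},
  {"tx": 0, "ty": 0, "tz": -2, "rx": 0, "ry": 0, "rz": 0, "gripper": -1},
  {"tx": 0.5, "ty": 4.2, "tz": 0, "rx": 0, "ry": 0, "rz": 0, "gripper": -1},
  {"tx": 0.5, "ty": 4.2, "tz": 0, "rx": 0, "ry": 0, "rz": 0, "gripper": -1},
  {"tx": 0.5, "ty": 4.2, "tz": 0, "rx": 0, "ry": 0, "rz": 0, "gripper": -1},
  {"tx": 0, "ty": 0, "tz": 0, "rx": 0, "ry": 0, "rz": 0, "gripper": -1},
  {"tx": 0, "ty": 0, "tz": 1.5, "rx": 0, "ry": 0, "rz": 0, "gripper": -1},
  {"tx": 0, "ty": 0, "tz": 1.2, "rx": 0, "ry": 0, "rz": 0, "gripper": -1},
  {"tx": 0, "ty": 0, "tz": 0.5, "rx": 0, "ry": 0, "rz": 0, "gripper": -1},
  {"tx": 0, "ty": 0, "tz": 0.2, "rx": 0, "ry": 0, "rz": 0, "gripper": -1},
  {"tx": 0, "ty": 0, "tz": 0, "rx": 0, "ry": 0, "rz": 0, "gripper": -1},
])

```text
clock: 6.3
eef_pos: [550.6, 338.2, 56.1]
tcp_rot: [-3.14, 0.002, 1.361]
contact_force: [-2.3, -3.7, 6.6]
opening: -0.001
```

Emit:
move_arm([
  {"tx": 0, "ty": 0, "tz": -3, "rx": 0, "ry": 0, "rz": 0, "gripper": -1},
  {"tx": 0, "ty": 0, "tz": -4, "rx": 0, "ry": 0, "rz": 0, "gripper": -1},
  {"tx": -4, "ty": 0.5, "tz": -3, "rx": 0, "ry": 0, "rz": 0, "gripper": 1},
  {"tx": -4.3, "ty": 0.6, "tz": -2, "rx": 0, "ry": 0, "rz": 0, "gripper": 1},
  {"tx": -4.3, "ty": 0.6, "tz": -1, "rx": 0, "ry": 0, "rz": 0, "gripper": 1},
  {"tx": -4.3, "ty": 0.6, "tz": 0, "rx": 0, "ry": 0, "rz": 0, "gripper": 1},
  {"tx": -4.3, "ty": 0.6, "tz": 0, "rx": 0, "ry": 0, "rz": 0, "gripper": 1},
  {"tx": -3.6, "ty": 0.5, "tz": 0, "rx": 0, "ry": 0, "rz": 0, "gripper": 1},
  {"tx": -1.2, "ty": 0, "tz": 0, "rx": 0, "ry": 0, "rz": 0, "gripper": 1},
  {"tx": 0, "ty": 0, "tz": 0, "rx": 0, "ry": 0, "rz": 0, "gripper": 1},
  {"tx": 0, "ty": 0, "tz": 0, "rx": 0, "ry": 0, "rz": 0, "gripper": 1},
])

```text
clock: 7.4
eef_pos: [531.1, 78.6, 185.9]
tcp_rot: [-3.141, -0.0, 1.36]
contact_force: [0.3, -1.1, 0.1]
opening: 1.0
```

```bash
cat > c.py <<'E'
from h import *
s,im,d,m=grab('wrist'); cv2.imwrite('pics/w1.png',im[:,:,::-1])
C=cloud(d,m,s); X,Y,Z=C[...,0],C[...,1],C[...,2]; ok=d>0
print('depth range',d[ok].min(),d.max())
def rect(P,t):
    if len(P)<5: print(t,'none'); return
    c,sz,a=cv2.minAreaRect(P[:,:2].astype(np.float32)); print(t,len(P),'z',np.median(P[:,2]).round(1),'c',np.round(c,1),'sz',np.round(sz,1),'ang',round(a,2))
near=ok&(np.hypot(X-535,Y-95)<110)
rect(C[near&(Z>122)&(Z<138)],'bladetop'); rect(C[near&(Z>14)&(Z<26)],'foot')
E
python3 c.py; python3 plan.py 529.4 77.3 76 77.8 1
```

```text
depth range 55.98092 438.6956
bladetop 1241 z 129.3 c [527.7  77.6] sz [44.7 13.8] ang 78.14
foot 2083 z 19.3 c [535.9 115.1] sz [119.5  24.1] ang 77.91
at [531.2  78.9 185.9] yaw 77.99 rpy [-3.1414e+00 -4.0000e-04  1.3611e+00] F [ 0.4  0.  -0.1] T [ 0.01 -0.04 -0.07] open 1.002 t 7.45
{'tx': np.float64(-0.2), 'ty': np.float64(-0.14), 'tz': np.float64(10.99)} rz 0.19
```

View pics/w1.png

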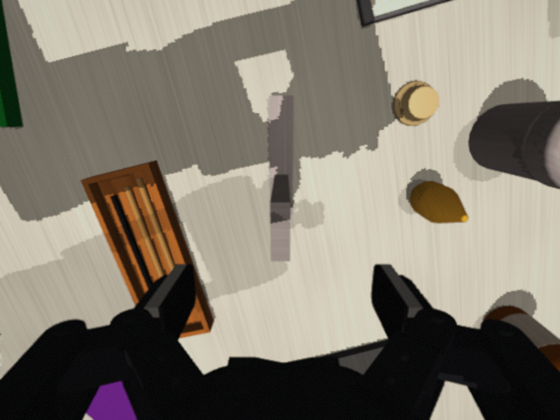

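Emit:
move_arm([
  {"tx": -0.2, "ty": -0.25, "tz": 3, "rx": 0, "ry": 0, "rz": 0, "gripper": 1},
  {"tx": 0, "ty": 0, "tz": 4, "rx": 0, "ry": 0, "rz": 0, "gripper": 1},
  {"tx": 0, "ty": 0, "tz": 3, "rx": 0, "ry": 0, "rz": 0, "gripper": 1},
  {"tx": 0, "ty": 0, "tz": 1, "rx": 0, "ry": 0, "rz": 0, "gripper": 1},
  {"tx": 0, "ty": 0, "tz": 0, "rx": 0, "ry": 0, "rz": 0, "gripper": -1},
  {"tx": 0, "ty": 0, "tz": 0, "rx": 0, "ry": 0, "rz": 0, "gripper": -1},
  {"tx": 0, "ty": 0, "tz": 0, "rx": 0, "ry": 0, "rz": 0, "gripper": -1},
  {"tx": 0, "ty": 0, "tz": 0, "rx": 0, "ry": 0, "rz": 0, "gripper": -1},
  {"tx": 0, "ty": 0, "tz": 0, "rx": 0, "ry": 0, "rz": 0, "gripper": -1},
  {"tx": 0, "ty": 0, "tz": 0, "rx": 0, "ry": 0, "rz": 0, "gripper": -1},
], squeeze=80)

```text
clock: 8.45
eef_pos: [528.8, 76.3, 77.1]
tcp_rot: [3.141, -0.001, 1.36]
contact_force: [-1.7, 0.2, 7.0]
opening: 0.155
```

Emit:
move_arm([
  {"tx": 0, "ty": 0, "tz": -1, "rx": 0, "ry": 0, "rz": 0, "gripper": -1},
  {"tx": 0, "ty": 0, "tz": -3, "rx": 0, "ry": 0, "rz": 0, "gripper": -1},
  {"tx": 0, "ty": 0, "tz": -2, "rx": 0, "ry": 0, "rz": 0, "gripper": -1},
  {"tx": 0, "ty": 0, "tz": 0, "rx": 0, "ry": 0, "rz": 0, "gripper": -1},
  {"tx": 0, "ty": 0, "tz": 0, "rx": 0, "ry": 0, "rz": 0, "gripper": -1},
])

```text
clock: 8.95
eef_pos: [528.3, 76.1, 136.2]
tcp_rot: [3.141, -0.0, 1.36]
contact_force: [1.1, -0.8, -4.1]
opening: 0.151
```

```bash
python3 plan.py 587.3 -262 137 95.4 10
```

```text
at [528.3  76.1 136.2] yaw 77.93 rpy [ 3.1410e+00 -2.0000e-04  1.3602e+00] F [ 1.1 -0.8 -4.1] T [-0.05  0.02 -0.02] open 0.151 t 8.95
{'tx': np.float64(-3.18), 'ty': np.float64(1.28), 'tz': np.float64(-0.01)} rz -1.75
{'tx': np.float64(-3.22), 'ty': np.float64(1.19), 'tz': np.float64(-0.01)} rz -1.75
{'tx': np.float64(-3.25), 'ty': np.float64(1.09), 'tz': np.float64(-0.01)} rz -1.75
{'tx': np.float64(-3.29), 'ty': np.float64(0.99), 'tz': np.float64(-0.01)} rz -1.75
{'tx': np.float64(-3.32), 'ty': np.float64(0.89), 'tz': np.float64(-0.01)} rz -1.75
{'tx': np.float64(-3.34), 'ty': np.float64(0.79), 'tz': np.float64(-0.01)} rz -1.75
{'tx': np.float64(-3.36), 'ty': np.float64(0.68), 'tz': np.float64(-0.01)} rz -1.75
{'tx': np.float64(-3.38), 'ty': np.float64(0.58), 'tz': np.float64(-0.01)} rz -1.75
{'tx': np.float64(-3.4), 'ty': np.float64(0.48), 'tz': np.float64(-0.01)} rz -1.75
{'tx': np.float64(-3.41), 'ty': np.float64(0.37), 'tz': np.float64(-0.01)} rz -1.75
```

Emit:
move_arm([
  {"tx": -3.2, "ty": 1.3, "tz": 0, "rx": 0, "ry": 0, "rz": -1.75, "gripper": -1},
  {"tx": -3.2, "ty": 1.2, "tz": 0, "rx": 0, "ry": 0, "rz": -1.75, "gripper": -1},
  {"tx": -3.25, "ty": 1.1, "tz": 0, "rx": 0, "ry": 0, "rz": -1.75, "gripper": -1},
  {"tx": -3.3, "ty": 1, "tz": 0, "rx": 0, "ry": 0, "rz": -1.75, "gripper": -1},
  {"tx": -3.3, "ty": 0.9, "tz": 0, "rx": 0, "ry": 0, "rz": -1.75, "gripper": -1},
  {"tx": -3.35, "ty": 0.8, "tz": 0, "rx": 0, "ry": 0, "rz": -1.75, "gripper": -1},
  {"tx": -3.35, "ty": 0.7, "tz": 0, "rx": 0, "ry": 0, "rz": -1.75, "gripper": -1},
  {"tx": -3.4, "ty": 0.6, "tz": 0, "rx": 0, "ry": 0, "rz": -1.75, "gripper": -1},
  {"tx": -3.4, "ty": 0.5, "tz": 0, "rx": 0, "ry": 0, "rz": -1.75, "gripper": -1},
  {"tx": -3.4, "ty": 0.35, "tz": 0, "rx": 0, "ry": 0, "rz": -1.75, "gripper": -1},
  {"tx": 0, "ty": 0, "tz": 0, "rx": 0, "ry": 0, "rz": 0, "gripper": -1},
  {"tx": 0, "ty": 0, "tz": 0, "rx": 0, "ry": 0, "rz": 0, "gripper": -1},
])

```text
clock: 10.15
eef_pos: [587.5, -262.1, 134.1]
tcp_rot: [-3.139, -0.002, 1.664]
contact_force: [0.7, 0.5, -3.3]
opening: 0.15
```

```bash
cat > e.py <<'E'
from h import *
def rect(P,t):
    if len(P)<5: print(t,'none'); return
    c,sz,a=cv2.minAreaRect(P[:,:2].astype(np.float32)); print(t,len(P),'z',np.median(P[:,2]).round(1),np.percentile(P[:,2],[1,99]).round(1),'c',np.round(c,1),'sz',np.round(sz,1),'ang',round(a,2))
for n in ('wrist','scene'):
    s,im,d,m=grab(n); cv2.imwrite(f'pics/{n}_e.png',im[:,:,::-1]); np.savez(n+'_e.npz',im=im,d=d)
    C=cloud(d,m,s); X,Y,Z=C[...,0],C[...,1],C[...,2]; ok=d>0
    near=ok&(np.hypot(X-587,Y+230)<140)
    rect(C[near&(Y<-295)&(Z>100)&(Z<132)],n+' posttop')
    rect(C[near&(Z>8)&(Z<17)],n+' plate')
    ft=near&(Z>65)&(Z<92)&(Y>-290)&(abs(X-575)<40); rect(C[ft&(Y>-240)],n+' foot')
E
python3 e.py; python3 plan.py 590.1 -292 89 95.4 1
```

```text
wrist posttop 109 z 121.2 [119.9 122.7] c [ 592.  -322.5] sz [26.4 18.9] ang 5.45
wrist plate 22861 z 11.3 [ 9.7 14.1] c [ 584.3 -253.4] sz [130.  209.9] ang 5.4
wrist foot 4593 z 76.3 [74.7 87.1] c [ 580.5 -201.9] sz [23.9 78.3] ang 6.02
scene posttop 409 z 121.3 [100.8 124. ] c [ 592.6 -325. ] sz [53.  20.2] ang 5.28
scene plate 4596 z 11.9 [ 8.9 15. ] c [ 586.8 -254.6] sz [132.3 211.2] ang 5.02
scene foot 635 z 76.7 [65.5 79.6] c [ 582.8 -201.8] sz [28.3 78.5] ang 6.16
at [ 587.7 -260.9  134.7] yaw 95.43 rpy [-3.1395e+00 -1.5000e-03  1.6656e+00] F [-0.1  1.  -2.8] T [-0.04  0.01 -0.01] open 0.157 t 10.25
{'tx': np.float64(-3.13), 'ty': np.float64(-0.05), 'tz': np.float64(4.57)} rz 0.03
```

View pics/scene_e.png

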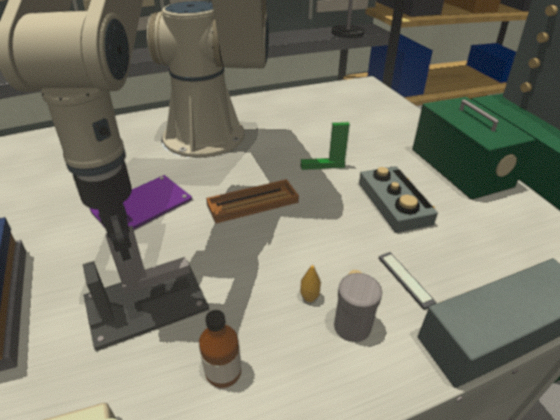

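Run:
```python
from h import *
s=r.sense(); m=r.camera_model('wrist'); f=np.load('wrist_e.npz'); C=cloud(f['d'],m,s); X,Y,Z=[C[...,i] for i in range(3)]
def fit(k,t):
    P=C[k]; A=np.c_[P[:,:2]-P[:,:2].mean(0),np.ones(len(P))]
    c=np.linalg.lstsq(A,P[:,2],rcond=None)[0]; e=P[:,2]-A@c; k2=abs(e)<2; c=np.linalg.lstsq(A[k2],P[k2,2],rcond=None)[0]; print(t,len(P),c.round(4))
ok=f['d']>0
fit(ok&(Z>73)&(Z<80)&(Y>-235)&(Y<-165)&(abs(X-581)<14),'foot')
fit(ok&(Z>6)&(Z<17)&(Y>-330)&(Y<-140)&(abs(X-587)<70),'plate')
```

```text
foot 4023 [-6.70000e-03 -1.50000e-03  7.68884e+01]
plate 21720 [-1.0000e-04 -1.1000e-03  1.1914e+01]
```

Emit:
move_arm([
  {"tx": -0.5, "ty": 0, "tz": 1, "rx": 0, "ry": 0, "rz": 0.3, "gripper": -1},
  {"tx": -1, "ty": 0, "tz": 2, "rx": 0, "ry": 0, "rz": 0.3, "gripper": -1},
  {"tx": -0.9, "ty": 0, "tz": 1, "rx": 0, "ry": 0, "rz": 0, "gripper": -1},
  {"tx": -0.4, "ty": 0, "tz": 0.2, "rx": 0, "ry": 0, "rz": 0, "gripper": -1},
  {"tx": 0, "ty": 0, "tz": 0, "rx": 0, "ry": 0, "rz": 0, "gripper": -1},
  {"tx": 0, "ty": 0, "tz": 0, "rx": 0, "ry": 0, "rz": 0, "gripper": -1},
])

```text
clock: 10.85
eef_pos: [591.5, -289.9, 94.5]
tcp_rot: [3.141, 0.0, 1.655]
contact_force: [-0.4, 0.1, -2.3]
opening: 0.151
```

Emit:
move_arm([
  {"tx": 0, "ty": 0, "tz": 0.3, "rx": 0, "ry": 0, "rz": 0, "gripper": -1},
  {"tx": 0, "ty": 0, "tz": 0.1, "rx": 0, "ry": 0, "rz": 0, "gripper": -1},
  {"tx": 0, "ty": 0, "tz": 0, "rx": 0, "ry": 0, "rz": 0, "gripper": -1},
])

```text
clock: 11.15
eef_pos: [591.1, -289.6, 90.1]
tcp_rot: [3.142, -0.0, 1.656]
contact_force: [-0.1, -0.5, -2.6]
opening: 0.154
```

Emit:
move_arm([
  {"tx": 0, "ty": 0, "tz": 0.1, "rx": 0, "ry": 0, "rz": 0, "gripper": -1},
  {"tx": 0, "ty": 0, "tz": 0, "rx": 0, "ry": 0, "rz": 0, "gripper": -1},
])

```text
clock: 11.35
eef_pos: [591.3, -289.8, 89.2]
tcp_rot: [3.141, 0.0, 1.655]
contact_force: [0.6, 0.2, -1.5]
opening: 0.156
```

Emit:
move_arm([
  {"tx": 0, "ty": 0, "tz": 0.05, "rx": 0, "ry": 0, "rz": 0, "gripper": -1},
  {"tx": 0, "ty": 0, "tz": 0, "rx": 0, "ry": 0, "rz": 0, "gripper": -1},
])

```text
clock: 11.55
eef_pos: [591.4, -289.9, 89.2]
tcp_rot: [3.141, 0.0, 1.655]
contact_force: [-1.5, 0.4, 4.3]
opening: 0.153
```

Plate contact. Now I slide to the post.

Emit:
move_arm([
  {"tx": -0.1, "ty": 0, "tz": 0, "rx": 0, "ry": 0, "rz": 0, "gripper": -1},
  {"tx": -0.1, "ty": 0, "tz": 0, "rx": 0, "ry": 0, "rz": 0, "gripper": -1},
  {"tx": 0, "ty": 0, "tz": 0, "rx": 0, "ry": 0, "rz": 0, "gripper": -1},
])

```text
clock: 11.85
eef_pos: [591.6, -291.3, 89.2]
tcp_rot: [3.141, -0.001, 1.655]
contact_force: [-2.1, 4.4, 7.2]
opening: 0.153
```

Emit:
move_arm([
  {"tx": -0.1, "ty": 0, "tz": 0, "rx": 0, "ry": 0, "rz": 0, "gripper": -1},
  {"tx": 0, "ty": 0, "tz": 0, "rx": 0, "ry": 0, "rz": 0, "gripper": -1},
])

```text
clock: 12.05
eef_pos: [591.6, -292.3, 89.2]
tcp_rot: [3.141, -0.001, 1.655]
contact_force: [-0.2, 4.6, 7.2]
opening: 0.149
```

Emit:
move_arm([
  {"tx": -0.1, "ty": 0, "tz": 0, "rx": 0, "ry": 0, "rz": 0, "gripper": -1},
  {"tx": 0, "ty": 0, "tz": 0, "rx": 0, "ry": 0, "rz": 0, "gripper": -1},
])

```text
clock: 12.25
eef_pos: [591.7, -292.8, 89.2]
tcp_rot: [3.141, -0.002, 1.655]
contact_force: [-1.1, 6.3, 7.4]
opening: 0.156
```

Emit:
move_arm([
  {"tx": -0.1, "ty": 0, "tz": 0, "rx": 0, "ry": 0, "rz": 0, "gripper": -1},
  {"tx": 0, "ty": 0, "tz": 0, "rx": 0, "ry": 0, "rz": 0, "gripper": -1},
  {"tx": 0, "ty": 0, "tz": 0, "rx": 0, "ry": 0, "rz": 0, "gripper": -1},
])

```text
clock: 12.55
eef_pos: [591.7, -292.8, 89.2]
tcp_rot: [3.142, -0.003, 1.655]
contact_force: [-1.5, 11.3, 9.1]
opening: 0.154
```

```bash
python3 plan.py 592 -293 89 95 1
```

```text
at [ 591.7 -292.8   89.2] yaw 94.83 rpy [ 3.1415e+00 -2.8000e-03  1.6551e+00] F [-1.5 11.3  9.1] T [ 1.65  0.19 -0.02] open 0.154 t 12.55
{'tx': np.float64(-0.02), 'ty': np.float64(0.03), 'tz': np.float64(0.02)} rz -0.17
```

Emit:
move_arm([
  {"tx": -0.1, "ty": 0, "tz": 0, "rx": 0, "ry": 0, "rz": 0, "gripper": -1},
  {"tx": 0, "ty": 0, "tz": 0, "rx": 0, "ry": 0, "rz": 0, "gripper": -1},
  {"tx": 0, "ty": 0, "tz": 0, "rx": 0, "ry": 0, "rz": 0, "gripper": -1},
])

```text
clock: 12.85
eef_pos: [591.7, -292.8, 89.2]
tcp_rot: [-3.141, -0.004, 1.655]
contact_force: [-1.8, 16.1, 11.4]
opening: 0.155
```

Run:
```python
from h import *
s,im,d,m=grab('wrist'); cv2.imwrite('pics/w3.png',im[:,:,::-1]); C=cloud(d,m,s); X,Y,Z=[C[...,i] for i in range(3)]
print(np.round(s['eef_pos'],1),s['contact_force'].round(1),s['wrist_torque'].round(2))
def fit(k,t):
    P=C[k]; A=np.c_[P[:,:2]-P[:,:2].mean(0),np.ones(len(P))]
    c=np.linalg.lstsq(A,P[:,2],rcond=None)[0]; e=P[:,2]-A@c; k2=abs(e)<2; c=np.linalg.lstsq(A[k2],P[k2,2],rcond=None)[0]
    print(t,len(P),c.round(4),cv2.minAreaRect(P[k2,:2].astype(np.float32)))
ok=d>0
fit(ok&(Z>27)&(Z<37)&(Y>-268)&(Y<-180)&(abs(X-585)<20),'foot')
fit(ok&(Z>6)&(Z<17)&(Y>-330)&(Y<-140)&(abs(X-587)<70),'plate')
s,im,d,m=grab('scene'); cv2.imwrite('pics/s3.png',cv2.resize(im[200:360,40:260,::-1],None,fx=3,fy=3,interpolation=cv2.INTER_CUBIC))
```

```text
[ 591.7 -292.8   89.2] [-1.8 16.1 11.4] [2.2  0.14 0.  ]
foot 4366 [-1.20000e-03 -4.00000e-04  3.14253e+01] ((585.1165161132812, -231.173095703125), (23.905250549316406, 75.97311401367188), 5.66653299331665)
plate 39117 [-2.00000e-04 -7.00000e-04  1.13049e+01] ((583.5145874023438, -242.36973571777344), (130.19485473632812, 187.1335906982422), 5.268138885498047)
```

View pics/s3.png

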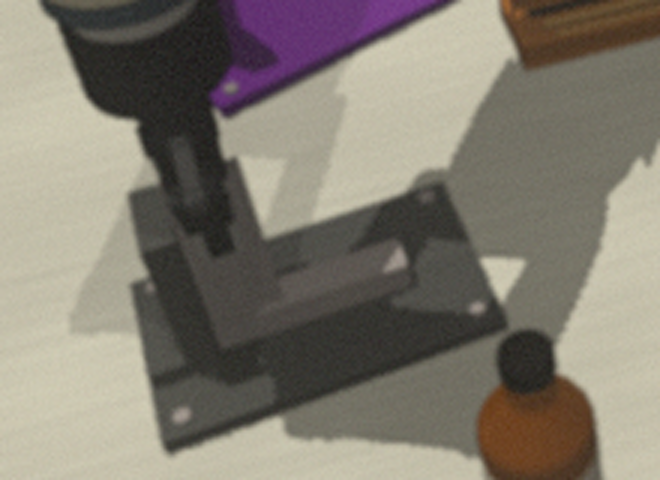

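The crop shows the blade back against the post and the foot flat on the plate. The numbers agree: foot top 20.1 mm above the plate, yaw difference 0.4°, and the push holding. Handing in.

```bash
python3 -c "
from rig import r
print(r.sign_off()); s=r.sense(); print(s['clock'],s['contact_force'],s['eef_pos'])"
```

```text
the job is handed in; nothing more can be done
None
the job is handed in; nothing more can be done
```

I pressed the three keys in order (small, medium, large), each down to about 56 mm and released before the next. I then gripped the square, carried it to the dark plate and pressed it into the corner, and handed the job in with it still gripped and pressed. `sign_off` reports no verdict, so I don't know the judged result.

The last checks, at about 12.9 s on the clock:

| Check | Reading |
|---|---|
| Foot against plate | Flat: top 20.1 mm above the plate, slope difference about 0.001 rad |
| Yaw of square against plate | About 0.4° (0.007 rad) off |
| Force along the post direction | About 16 N |
| Force upward from the plate | About 11 N |
| TCP | Stopped moving as the push grew, so the blade was bearing on the post |

- **Post force:** the wrist force along the post direction includes some plate friction, about 4.6 N while sliding, so the true post force is somewhat uncertain. It stays well above the 1 N needed.
- **Not measured directly:** I read the key travel from the tool height and force, not from the joints. I did not re-measure the bystanders; nothing came near them in the paths or the last pictures.
- **Disagreements:** nothing failed. The two fixed cameras differed by 2 to 3 mm in y, so I used averages and contact force for the final fit. Two move calls were refused for missing fields, and nothing moved.

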